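# Sweep the worn brass nuts into the scrap pan

### The arm

A 6-joint arm with a two-finger parallel gripper is mounted at the origin on the work surface. World frame = base frame: x ahead of the robot, y to its left, z up, the work surface at z = 0. Lengths are in m, angles in rad, forces in N, time in s.
With the tool pointing down it reaches from about 0.35 to 0.775 m from the base axis. Payload 7.3 kg.
Tool frame: the origin (TCP) lies on the centre line of the jaws, within the pads' length; the fingertips stand 17 mm ahead of it and the grasp point (between the pads) lies 2 mm behind it; z points along the fingers, y is the line along which they close (so a half turn about z gives the same grasp; the last joint's range is limited). The gripper opens to 92 mm and grips with 3 to 60 N. Pads are 19 mm wide; open, the fingers measure 130 mm over their backs; the gripper's body (75 mm by 190 mm) begins 47 mm behind the grasp point.
Start: joints at [1.061, 0.342, 1.524, -0, 1.275, -0.146], TCP at [0.187, 0.491, 0.244] pointing down, gripper open.
Joint ranges: [-2.53, 2.53], [-0.77, 2.02], [0.04, 2.7], [-1, 4.14], [0.28, 2.66], [-3.11, 3.11]. Speed limits (rad/s): [2.57, 2.57, 3.14, 3.14, 3.14, 3.14].

### API

Orientations are given as a rotation vector (axis times angle).
In Python, from plant import observe, optics, r, nets gives the robot as it stands.
- The arm moves only by the tool play_rows, never from a script. Its argument "motion" is one flat list of numbers, 6 for each row, row after row: the shift along the tool's x, y, z each as a share of 0.075 m, from -1 to 1, then the turn, a rotation vector about the tool's x, y, z each as a share of 2 pi rad, from -1 to 1. A call has 1 to 8 rows; each row shifts and turns the commanded pose from where the row before left it, along the tool's axes as they then stand; what a row does not reach is not made up. A row lasts 1/12 s, in which the tool goes at most 41.7 mm and 7.16 degrees, less where a joint would pass 70% of its speed; a pose out of reach is approached as far as the arm can. A call with a number of a shift or a turn outside -1 to 1 is refused whole. A call with a gripper value outside its range is refused whole. "grip" is the opening, from -1 (shut) to 1 (fully open), set as the call begins (left out, the last holds). The fingers move at their own pace and stop on an object; "squeeze" is the grip in N (left out, the last holds). Time passes only in rows, so rows that do not move let the fingers close. It gives the time, the measured TCP pose, the force, the opening and the grip force at its end, in the units of the state.
- observe(): the state, without advancing time (a new reading comes with each control period).
- optics.snapshot(name): name is "side" or "top" or "wrist"; returns the picture (480x640x3 uint8, red, green, blue); there is no depth.
- optics.camera_model(name): a dict with "fx", "fy", "cx", "cy" (pixels), "R" (3x3) and "t" (3): a world point X has camera coordinates R X + t; the wrist camera has in their place "tool_from_camera" (4x4, takes a point from camera to tool coordinates, whose origin is the TCP and whose axes are the flange's). Camera axes: x right, y down, z forward; pixel columns grow to the right and rows downward; lengths in m; the calibration is good to about 2 mm. A picture is of the moment at which its call begins: read the wrist's pose just before it. camera_model takes no time and is no camera call.
- r.close_job(): hands the job in; it is judged then, once.
Trained networks look in the newest picture that a camera, given by its name, has taken for a name from the list of things; names that differ only in an ending like _2 or _b are one class to them, and where a whole thing is asked for, a point or a joint stands for the part that bears it (a point fixed in the world has none). Each returns a list of dicts, best first, with "p" (0 to 1); they miss things now and then, are a little off and sometimes report something else, mostly with a low value. They report only what shows in the picture. A call takes as long as a camera call. They do not tell look-alikes from the thing itself.
- nets.outline_of(camera, target): "pixels" (480x640 bool, what is visible of it) and "bbox" ([left, top, right, bottom] in pixels, round what is visible of it).
- nets.mark_of(camera, target): "at" ([column, row] in pixels: a listed point, or the origin of a listed thing).
The state is a dict: "time": time; "joint_pos": joint angles; "joint_velocities": joint speeds; "joint_torque": joint torques, N m; "tcp_pos": TCP position; "orientation": TCP orientation; "contact_force": force on the tool from outside, world axes, zero at the start; "torque": the same for the moment, N m; "width": finger opening in m; "gripper_force": force on a finger pad.
Only numpy, scipy, OpenCV 4.12 (cv2) and the standard library are available. Lean on these libraries where they do the work, as an engineer would, in place of code of your own. Each camera call takes 0.05 s, during which the arm holds its last target. There are 200 camera calls.

### The job

On the espresso machine repair bench, sweep the three worn brass nuts along the mat with your fingertips and in through the open mouth of the red scrap pan, so that each lies flat and wholly between the pan's side walls. Only push them: do not pinch, lift or jam them hard. Leave the silver nut and everything else on the bench where it is.

Things in the scene. Friction and masses are not known exactly. Their poses are not given: they have to be found in the camera images.
- nut_a: worn brass (yellow) hexagonal nut lying flat on the mat, 36 mm across the flats, 41.6 mm across the corners, 18 mm high, with a 20 mm hole, about 0.07 to 0.12 kg, free to slide; origin at the centre of its underside, z up
- nut_b: worn brass (yellow) hexagonal nut lying flat on the mat, 36 mm across the flats, 41.6 mm across the corners, 18 mm high, with a 20 mm hole, about 0.07 to 0.12 kg, free to slide; origin at the centre of its underside, z up
- nut_c: worn brass (yellow) hexagonal nut lying flat on the mat, 36 mm across the flats, 41.6 mm across the corners, 18 mm high, with a 20 mm hole, about 0.07 to 0.12 kg, free to slide; origin at the centre of its underside, z up
- nut_steel: good silver-coloured hexagonal nut lying flat on the mat, 36 mm across the flats, 41.6 mm across the corners, 18 mm high, with a 20 mm hole, about 0.07 to 0.12 kg, free to slide; origin at the centre of its underside, z up; it is to stay where it is. The four nuts lie at least 65 mm apart (centres), in any arrangement
- pan: red scrap pan like a dustpan, fixed on the mat to the robot's left, 140 mm deep (its x), 240 mm wide (its y). Origin: centre of its underside, on the mat. Walls 4 mm thick, 40 mm high on three sides (x = +70, y = +-120 mm); the side x = -70 mm is open and faces roughly to world -y, towards the nuts: things enter along the pan's +x
- pan_mouth (a point): middle of the pan's open mouth, on its floor, on the line joining the front ends of the side walls; axes as the pan's. The floor is a thin sheet flush with the mat (z = 4 mm above the bench): no step or lip at the mouth
- pan_in (a point): centre of the pan's floor, on its upper face; axes as the pan's
- mat: black rubber mat, 300 x 680 mm, 4 mm thick, fixed on the bench under the pan and nuts; origin at the centre of its underside (bench level z = 0), long side along its y
- basket: small steel filter basket (open cup), 60 mm across, 26 mm high, standing on the mat near its right end; origin at its underside centre. Leave alone
- gasket: blue gasket ring lying on the mat near its right end, 73 mm across, 8.5 mm high; origin at its underside centre. Leave alone
- tamper: steel tamper with dark wooden handle, 58 mm across, 85 mm high, standing on the bench beyond the mat; origin at its underside centre. Leave alone
- portafilter: steel filter holder, 72 mm across and 36 mm high, with a black handle reaching 200 mm along its +y, lying on the bench beyond the mat; origin under its head. Leave alone
- cleaner: white bottle with blue cap, 70 mm across, 190 mm high, on the bench to the left; origin at its underside centre. Leave alone
- grease: small amber jar with steel cap, 60 mm across, 50 mm high, on the bench to the left; origin at its underside centre. Leave alone
- screwdriver: screwdriver with orange handle lying on the bench beyond the mat, roughly along y; origin on its axis line, under its length. Leave alone
Things that resemble listed ones, but are neither listed nor needed, are in the scene too. Leave any green or turquoise look-alike of the nut_b alone.

How it is judged:
At the end, for the whole second after the job is handed in: All three brass nuts lie flat on the pan's floor, at rest, their centres at least 18 mm behind the line of the mouth and inside the walls; the silver nut, basket and gasket ring are within 15 mm of where they started, the other things on the bench within 20 mm (x of nut_a in the frame of pan between -0.052 and 0.07 m and y of nut_a in the frame of pan between -0.118 and 0.118 m and z of nut_a in the frame of pan between -0.003 and 0.01 m and linear speed of each of nut_a, nut_b, nut_c below 0.01 m/s and x of nut_b in the frame of pan between -0.052 and 0.07 m and y of nut_b in the frame of pan between -0.118 and 0.118 m and z of nut_b in the frame of pan between -0.003 and 0.01 m and x of nut_c in the frame of pan between -0.052 and 0.07 m and y of nut_c in the frame of pan between -0.118 and 0.118 m and z of nut_c in the frame of pan between -0.003 and 0.01 m and distance of each of nut_steel, basket, gasket from where it was at the start of the episode below 0.015 m and distance of each of tamper, portafilter, cleaner, grease, screwdriver from where it was at the start of the episode below 0.02 m); the robot touches nothing.
It fails at once if a brass nut is lifted off the surface (underside more than 20 mm above the bench) (height (world z) of any of nut_a, nut_b, nut_c above 0.02 m).
It fails at once if a brass nut is pinched, or jammed with more than 30 N by the fingers (contact force between the fingers and nut_a above 30 N or contact force between the fingers and nut_b above 30 N or contact force between the fingers and nut_c above 30 N).
It fails at once if the silver nut, the basket or the gasket ring is moved more than 15 mm (distance of any of nut_steel, basket, gasket from where it was at the start of the episode above 0.015 m).
It fails at once if another thing on the bench is moved more than 20 mm (distance of any of tamper, portafilter, cleaner, grease, screwdriver from where it was at the start of the episode above 0.02 m).
It also fails if it takes over 72 s, if anything falls off the work surface, if the arm or the gripper's body presses on something with over 40 N, if the wrist force passes 120 N, or if a joint passes its speed limit or range.

## Working session

There is one attempt and no reset: what is moved stays moved. The work goes in short steps, Python scripts to look and compute and a tool call to move; the robot and the scene stay as the last step left them, time stands still between calls to the robot, and variables do not carry over. Pictures are saved under pics/ and viewed, at most 10 in all, crops included, and the job is handed in when it is done.

Besides the shell and the picture viewer there is one more tool, called as name(argument=value, ...), one argument or row to a line, values as JSON. play_rows: Moves the arm, as the interface text tells. Its arguments: {"type":"object","properties":{"motion":{"type":"array","items":{"type":"number"}},"grip":{"type":"number"},"squeeze":{"type":"number"}},"required":["motion"]}

```bash
mkdir -p pics; ls
python3 - <<'E'
from plant import observe, optics, r, nets
import cv2, numpy as np
s=observe();print({k:np.round(v,3).tolist() for k,v in s.items()})
for c in ["top","side"]:
    im=optics.snapshot(c);cv2.imwrite(f"pics/{c}0.png",im[:,:,::-1])
    m=optics.camera_model(c);print(c,{k:np.round(v,4).tolist() for k,v in m.items()})
print(optics.camera_model("wrist"))
E
```

```text
pics
{'time': 0.0, 'joint_pos': [1.061, 0.343, 1.525, -0.0, 1.275, -0.146], 'joint_velocities': [-0.002, 0.001, -0.002, -0.0, 0.0, 0.001], 'joint_torque': [-0.0, -43.123, -24.422, 0.072, 0.056, -0.0], 'tcp_pos': [0.187, 0.49, 0.243], 'orientation': [-0.568, -3.089, 0.002], 'contact_force': [0.594, 0.843, -0.419], 'torque': [0.011, 0.012, 0.017], 'gripper_force': 0.0, 'width': 0.092}
top {'fx': 497.5871, 'fy': 497.5871, 'cx': 307.6922, 'cy': 230.3993, 'R': [[-0.0118, -0.9999, 0.0037], [-0.9964, 0.0114, -0.0842], [0.0841, -0.0047, -0.9964]], 't': [0.1006, 0.5396, 0.9804]}
side {'fx': 576.2861, 'fy': 576.2861, 'cx': 312.692, 'cy': 235.6616, 'R': [[-0.9977, -0.0678, 0.0057], [-0.0504, 0.6794, -0.7321], [0.0458, -0.7306, -0.6812]], 't': [0.5245, -0.0029, 1.4672]}
{'fx': 358.79810716568176, 'fy': 358.79810716568176, 'cx': 321.77315799438475, 'cy': 243.55338036126346, 'tool_from_camera': array([[-2.62149088e-04, -9.62564353e-01, -2.71053128e-01,
         7.31418157e-02],
       [ 9.99999935e-01, -3.19248128e-04,  1.66564380e-04,
        -1.68622778e-04],
       [-2.46862138e-04, -2.71053066e-01,  9.62564374e-01,
        -1.40387805e-01],
       [ 0.00000000e+00,  0.00000000e+00,  0.00000000e+00,
         1.00000000e+00]])}
```

View pics/top0.png

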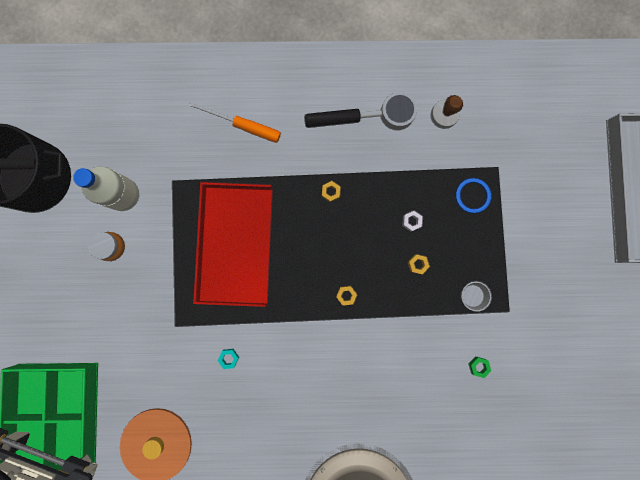

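The top picture shows brass nuts near (331,191), (347,296) and (419,264), with the silver nut at (413,220). The red pan is on the left, with its mouth at column ~270, rows 186–305. The green and turquoise look-alikes are off the mat.

```bash
cat > h.py <<'E'
from plant import observe, optics, r, nets
import cv2, numpy as np
from scipy.spatial.transform import Rotation as Ro
def ray(cam,px,z):
    m=optics.camera_model(cam);R=np.array(m["R"]);t=np.array(m["t"])
    d=R.T@np.array([(px[0]-m["cx"])/m["fx"],(px[1]-m["cy"])/m["fy"],1]);o=-R.T@t
    return o+d*(z-o[2])/d[2]
def brass(cam="top",im=None,z=0.02):
    if im is None: im=optics.snapshot(cam)
    hsv=cv2.cvtColor(im,cv2.COLOR_RGB2HSV)
    m=cv2.inRange(hsv,(14,90,80),(32,255,255))
    m=cv2.morphologyEx(m,cv2.MORPH_CLOSE,np.ones((3,3)))
    out=[]
    for c in cv2.findContours(m,cv2.RETR_EXTERNAL,cv2.CHAIN_APPROX_NONE)[0]:
        if cv2.contourArea(c)<60: continue
        (u,v),_=cv2.minEnclosingCircle(c); p=ray(cam,(u,v),z)
        if .2<p[0]<.8 and -.4<p[1]<.55: out.append((np.round(p[:2],4).tolist(),round(u),round(v),cv2.contourArea(c)))
    return out
E
python3 - <<'E'
from h import *
im=optics.snapshot("top")
print("col",*brass("top",im),sep="\n")
for n in ["nut_a","nut_steel","basket","gasket"]:
    for d in nets.mark_of("top",n): print(n,round(d["p"],2),np.round(d["at"]),np.round(ray("top",d["at"],.004)[:2],4))
for n in ["pan","pan_mouth","pan_in"]:
    for d in nets.mark_of("top",n)[:1]: print(n,round(d["p"],2),np.round(d["at"]),np.round(ray("top",d["at"],.004)[:2],4))
hsv=cv2.cvtColor(im,cv2.COLOR_RGB2HSV)
m=cv2.inRange(hsv,(0,150,60),(8,255,255))
c=max(cv2.findContours(m,cv2.RETR_EXTERNAL,cv2.CHAIN_APPROX_NONE)[0],key=cv2.contourArea)
ap=cv2.approxPolyDP(c,4,True)[:,0];print(ap.tolist(),[np.round(ray("top",p,.044)[:2],3).tolist() for p in ap],[np.round(ray("top",p,.004)[:2],3).tolist() for p in ap])
optics.snapshot("side")
for n in ["nut_a","nut_steel","pan_mouth","pan_in"]:
    for d in nets.mark_of("side",n): print("side",n,round(d["p"],2),np.round(d["at"]),np.round(ray("side",d["at"],.004)[:2],4))
E
```

```text
col
([0.4099, 0.0187], 346, 295, 279.5)
([0.4706, -0.1277], 418, 264, 292.0)
([0.5141, 0.492], 110, 246, 106.0)
([0.6219, 0.0459], 331, 190, 265.0)
([0.7555, 0.197], 256, 127, 418.0)
nut_a 0.78 [345. 297.] [0.4063 0.0196]
nut_a 0.72 [331. 191.] [0.6227 0.0451]
nut_a 0.66 [422. 262.] [ 0.474  -0.1378]
nut_a 0.64 [231. 358.] [0.2877 0.2511]
nut_a 0.56 [482. 366.] [ 0.2643 -0.252 ]
nut_steel 0.55 [412. 220.] [ 0.5618 -0.1197]
nut_steel 0.32 [239. 243.] [0.5181 0.2358]
basket 0.96 [472. 296.] [ 0.4051 -0.2374]
basket 0.24 [237. 248.] [0.5083 0.2397]
gasket 0.6 [473. 198.] [ 0.6048 -0.249 ]
pan 0.88 [237. 243.] [0.5175 0.2388]
pan_mouth 0.75 [269. 248.] [0.5063 0.1746]
pan_in 0.63 [236. 247.] [0.5099 0.2415]
[[200, 182], [193, 303], [265, 306], [271, 186]] [[0.638, 0.307], [0.4, 0.319], [0.392, 0.179], [0.628, 0.166]] [[0.645, 0.316], [0.397, 0.328], [0.39, 0.183], [0.635, 0.169]]
side nut_a 0.67 [338. 195.] [ 0.4652 -0.1203]
side nut_a 0.64 [409. 306.] [0.2931 0.2621]
side nut_a 0.61 [355. 231.] [0.4168 0.0216]
side nut_a 0.54 [270. 232.] [0.632  0.0399]
side nut_a 0.45 [407. 170.] [ 0.2708 -0.251 ]
side nut_steel 0.69 [302. 192.] [ 0.5631 -0.1248]
side pan_mouth 0.74 [314. 271.] [0.5109 0.1686]
side pan_in 0.73 [315. 274.] [0.5082 0.1782]
side pan_in 0.68 [310. 296.] [0.5147 0.249 ]
```

View pics/side0.png

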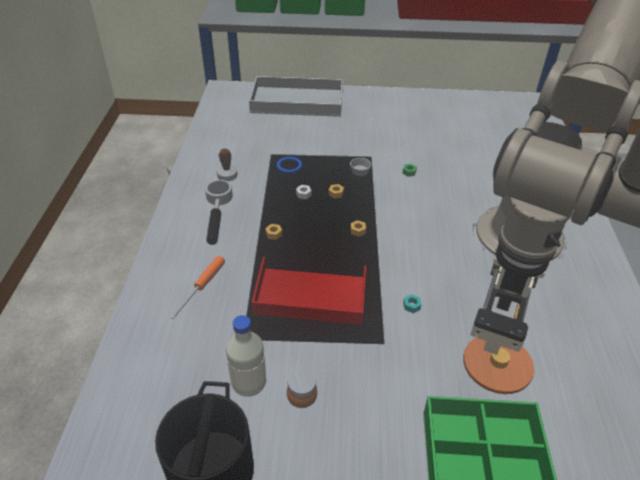

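play_rows(
  motion=[0, 0, 0, 0, 0, 0.0198, 0, 0, 0, 0, 0, 0.0198, 0, 0, 0, 0, 0, 0.0198, 0, 0, 0, 0, 0, 0.0198, 0, 0, 0, 0, 0, 0.0198, 0, 0, 0, 0, 0, 0.0198, 0, 0, 0, 0, 0, 0.0198, 0, 0, 0, 0, 0, 0.0198],
  grip=-0.435,
  squeeze=10,
)

```text
time: 1.42
tcp_pos: [0.1868, 0.4907, 0.2437]
orientation: [-1.982, -2.438, -0.0]
contact_force: [-0.2, -0.4, 0.4]
width: 0.0428
gripper_force: 0.0
```

play_rows(
  motion=[0, 0, 0, 0, 0, 0.0198, 0, 0, 0, 0, 0, 0.0198, 0, 0, 0, 0, 0, 0.0198, -0.4, 0.4, 0, 0, 0, 0, -0.4, 0.4, 0, 0, 0, 0, -0.4, 0.4, 0, 0, 0, 0, -0.4, 0.4, 0, 0, 0, 0, -0.4, 0.4, 0, 0, 0, 0],
)

```text
time: 2.08
tcp_pos: [0.3091, 0.32, 0.2439]
orientation: [2.392, 2.036, 0.001]
contact_force: [0.8, 0.6, 0.2]
width: 0.0258
gripper_force: 0.0
```

play_rows(
  motion=[-0.4, 0.4, 0, 0, 0, 0, -0.4, 0.4, 0, 0, 0, 0, -0.4, 0.4, 0, 0, 0, 0, -0.4, 0.4, 0, 0, 0, 0, -0.4, 0.4, 0, 0, 0, 0, -0.4, 0, 0.2, 0, 0, 0, -0.4, 0, 0.2, 0, 0, 0, -0.4, 0, 0.2, 0, 0, 0],
)

```text
time: 2.75
tcp_pos: [0.4157, 0.0621, 0.1983]
orientation: [2.394, 2.034, 0.001]
contact_force: [0.1, 0.0, 0.3]
width: 0.0256
gripper_force: 0.0
```

play_rows(
  motion=[-0.264, -0.01, 0.2, 0, 0, 0, -0.264, -0.01, 0.2, 0, 0, 0, -0.264, -0.01, 0.2, 0, 0, 0, -0.264, -0.01, 0.2, 0, 0, 0, -0.264, -0.01, 0.2, 0, 0, 0, 0, 0, 0, 0, 0, 0],
)

```text
time: 3.25
tcp_pos: [0.3945, -0.0353, 0.1218]
orientation: [-2.394, -2.03, 0.004]
contact_force: [-0.1, -0.4, -0.3]
width: 0.0261
gripper_force: 0.0
```

```bash
cat >> h.py <<'E'
def wrist(name=None,z=0.02):
    "brass blobs in the wrist picture -> world xy of nut tops"
    s=observe(); im=optics.snapshot("wrist"); m=optics.camera_model("wrist")
    if name: cv2.imwrite(name,im[:,:,::-1])
    T=np.array(m["tool_from_camera"]); R=Ro.from_rotvec(s["orientation"]).as_matrix()
    hsv=cv2.cvtColor(im,cv2.COLOR_RGB2HSV); k=cv2.inRange(hsv,(14,90,80),(32,255,255))
    k=cv2.morphologyEx(k,cv2.MORPH_CLOSE,np.ones((5,5))); out=[]
    for c in cv2.findContours(k,cv2.RETR_EXTERNAL,cv2.CHAIN_APPROX_NONE)[0]:
        if cv2.contourArea(c)<400: continue
        (u,v),rad=cv2.minEnclosingCircle(c)
        d=R@T[:3,:3]@np.array([(u-m["cx"])/m["fx"],(v-m["cy"])/m["fy"],1]); o=R@T[:3,3]+s["tcp_pos"]
        p=o+d*(z-o[2])/d[2]; out.append((np.round(p[:2],4).tolist(),round(u),round(v),round(rad)))
    print("tcp",np.round(s["tcp_pos"],4),"yaw",round(np.degrees(np.arctan2(R[1,0],R[0,0])),1),"t",round(s["time"],2)); print(*out,sep="\n")
    return R,np.array(s["tcp_pos"])
def go(R,p,q):
    "tool-frame shift in shares for world displacement p->q"
    print(np.round(R.T@(np.array(q)-p)/.075,2))
E
python3 - <<'E'
from h import *
R,p=wrist("pics/w1.png")
go(R,p,[.400,-.040,.025])
print(brass())
E
```

```text
tcp [ 0.3945 -0.0353  0.1218] yaw 80.6 t 3.25
([0.3868, -0.1542], 338, 393, 189)
([0.429, -0.1115], 384, 338, 32)
([0.3363, -0.0963], 260, 338, 32)
([0.4092, 0.0194], 331, 168, 33)
([0.6007, 0.048], 631, 70, 32)
[-0.05  0.09  1.29]
[([0.4099, 0.0187], 346, 295, 279.5), ([0.4699, -0.1296], 419, 264, 119.0), ([0.5137, 0.4922], 110, 246, 102.0), ([0.6219, 0.0459], 331, 190, 263.0), ([0.7518, 0.1979], 256, 129, 406.0)]
```

View pics/w1.png

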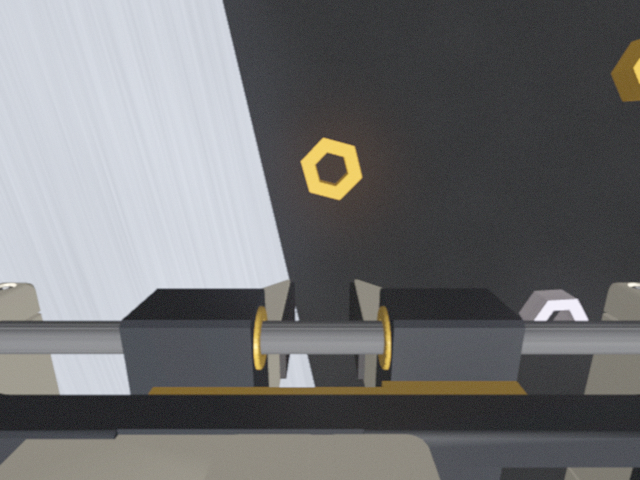

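The wrist view shows nut_a at (331,168), straight ahead of the two fingers, and it agrees with the top camera. I'll descend and push.

play_rows(
  motion=[-0.03, 0.09, 0.25, 0, 0, 0, 0, 0, 0.25, 0, 0, 0, 0, 0, 0.25, 0, 0, 0, 0, 0, 0.25, 0, 0, 0, 0, 0, 0.2, 0, 0, 0, 0, 0, 0.08, 0, 0, 0, 0.1, 0, 0, 0, 0, 0, 0.1, 0, 0, 0, 0, 0],
)

```text
time: 4.02
tcp_pos: [0.4055, -0.0212, 0.0283]
orientation: [2.393, 2.034, 0.001]
contact_force: [0.3, -0.1, -0.3]
width: 0.0257
gripper_force: 0.0
```

play_rows(
  motion=[0.12, 0, 0, 0, 0, 0, 0.12, 0, 0, 0, 0, 0, 0.12, 0, 0, 0, 0, 0, 0.12, 0, 0, 0, 0, 0, 0.12, 0, 0, 0, 0, 0, 0.12, 0, 0, 0, 0, 0, 0.12, 0, 0, 0, 0, 0, 0.12, 0, 0, 0, 0, 0],
)

```text
time: 4.68
tcp_pos: [0.4166, 0.0501, 0.0278]
orientation: [2.393, 2.035, 0.0]
contact_force: [0.1, -1.8, 1.0]
width: 0.0259
gripper_force: 0.9
```

Run:
```python
from h import *
R,p=wrist("pics/w2.png")
go(R,p,[.445,.237,.025])
print(brass()); print(observe()["contact_force"])
```

```text
tcp [0.4166 0.0501 0.0278] yaw 80.8 t 4.68
([0.4167, 0.0051], 338, 393, 189)
([0.4422, 0.0313], 384, 338, 32)
([0.386, 0.0405], 260, 338, 32)
([0.4204, 0.0741], 322, 258, 50)
[ 2.52 -0.03  0.04]
[([0.47, -0.1278], 419, 264, 286.0), ([0.5135, 0.4932], 110, 246, 99.0), ([0.6219, 0.0459], 331, 190, 267.0), ([0.7546, 0.1973], 256, 127, 431.5)]
[ 0.9152934   0.14894654 -0.37055152]
```

View pics/w2.png

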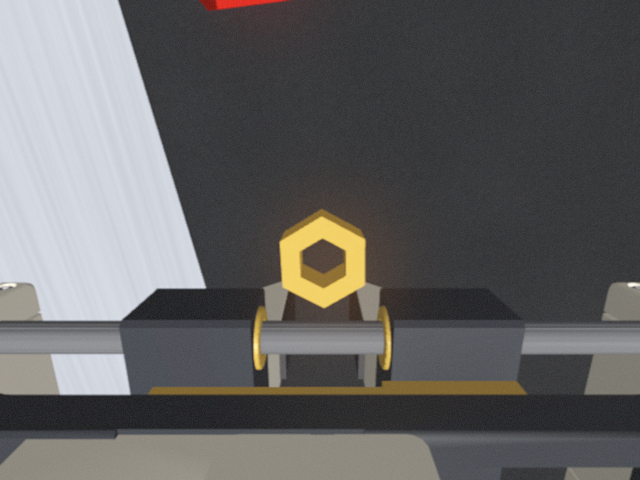

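Nut_a is seated at (322,258), with a corner cradled between the two fingertips and the force low. I'll keep pushing along this line.

play_rows(
  motion=[0.16, 0, 0, 0, 0, 0, 0.16, 0, 0, 0, 0, 0, 0.16, 0, 0, 0, 0, 0, 0.16, 0, 0, 0, 0, 0, 0.16, 0, 0, 0, 0, 0, 0.16, 0, 0, 0, 0, 0, 0.16, 0, 0, 0, 0, 0, 0.16, 0, 0, 0, 0, 0],
)

```text
time: 5.45
tcp_pos: [0.4317, 0.1442, 0.0275]
orientation: [-2.393, -2.034, 0.001]
contact_force: [0.6, -1.0, 1.4]
width: 0.0259
gripper_force: 0.4
```

play_rows(
  motion=[0.16, 0, 0, 0, 0, 0, 0.16, 0, 0, 0, 0, 0, 0.16, 0, 0, 0, 0, 0, 0.16, 0, 0, 0, 0, 0, 0.16, 0, 0, 0, 0, 0, 0.16, 0, 0, 0, 0, 0, 0.16, 0, 0, 0, 0, 0, 0.1, 0, 0, 0, 0, 0],
)

```text
time: 6.12
tcp_pos: [0.4469, 0.2358, 0.0277]
orientation: [2.393, 2.036, 0.001]
contact_force: [-0.8, -0.6, -1.0]
width: 0.0257
gripper_force: 0.2
```

Run:
```python
from h import *
R,p=wrist()
print(observe()["contact_force"])
```

```text
tcp [0.4469 0.2358 0.0277] yaw 80.8 t 6.12
([0.447, 0.1909], 338, 393, 189)
([0.4727, 0.217], 384, 338, 32)
([0.416, 0.2263], 260, 338, 32)
([0.4509, 0.2597], 323, 259, 49)
[0.33992386 1.05603317 1.12279545]
```

play_rows(
  motion=[-0.4, 0, 0, 0, 0, 0, -0.4, 0, 0, 0, 0, 0, -0.4, 0.3, -0.32, 0, 0, 0, -0.4, 0.3, -0.32, 0, 0, 0, -0.4, 0.3, -0.32, 0, 0, 0, -0.4, 0.3, -0.32, 0, 0, 0, -0.24, 0.5, 0, 0, 0, 0, -0.24, 0.5, 0, 0, 0, 0],
)

```text
time: 6.83
tcp_pos: [0.5717, 0.001, 0.1198]
orientation: [2.393, 2.032, 0.004]
contact_force: [1.5, 1.1, 0.7]
width: 0.0258
gripper_force: 0.0
```

play_rows(
  motion=[0, 0.38, 0, 0, 0, 0, 0, 0.38, 0, 0, 0, 0, 0, 0, 0, 0, 0, -0.0174, 0, 0, 0, 0, 0, -0.0174, 0, 0, 0, 0, 0, -0.0174, 0, 0, 0, 0, 0, 0],
)

```text
time: 7.33
tcp_pos: [0.6263, -0.0063, 0.1171]
orientation: [-2.024, -2.402, 0.001]
contact_force: [-0.8, 0.0, 0.7]
width: 0.0257
gripper_force: 0.0
```

Run:
```python
from h import *
R,p=wrist()
go(R,p,[.632,-.013,.026])
print(brass())
```

```text
tcp [ 0.6263 -0.0063  0.1171] yaw 99.7 t 7.33
([0.6571, -0.1175], 337, 393, 188)
([0.4718, -0.1264], 96, 368, 30)
([0.6832, -0.0643], 384, 338, 32)
([0.5921, -0.0799], 260, 338, 32)
([0.6209, 0.0474], 328, 173, 33)
([0.74, 0.1632], 564, 8, 26)
[-0.1   0.06  1.22]
[([0.4517, 0.2587], 226, 276, 267.5), ([0.5134, 0.4926], 110, 246, 94.5), ([0.6219, 0.0469], 330, 190, 115.5), ([0.7524, 0.198], 256, 128, 406.0)]
```

play_rows(
  motion=[-0.1, 0.06, 0.25, 0, 0, 0, 0, 0, 0.25, 0, 0, 0, 0, 0, 0.25, 0, 0, 0, 0, 0, 0.25, 0, 0, 0, 0, 0, 0.16, 0, 0, 0, 0, 0, 0.05, 0, 0, 0, 0.1, 0, 0, 0, 0, 0, 0.1, 0, 0, 0, 0, 0],
)

```text
time: 8.1
tcp_pos: [0.6301, 0.0022, 0.0275]
orientation: [2.031, 2.396, 0.001]
contact_force: [0.6, 0.8, 0.0]
width: 0.0263
gripper_force: 0.0
```

play_rows(
  motion=[0.12, 0, 0, 0, 0, 0, 0.12, 0, 0, 0, 0, 0, 0.12, 0, 0, 0, 0, 0, 0.12, 0, 0, 0, 0, 0, 0.12, 0, 0, 0, 0, 0, 0.12, 0, 0, 0, 0, 0, 0.12, 0, 0, 0, 0, 0, 0.12, 0, 0, 0, 0, 0],
)

```text
time: 8.77
tcp_pos: [0.6177, 0.0738, 0.027]
orientation: [2.029, 2.398, 0.0]
contact_force: [0.2, -1.1, 2.1]
width: 0.026
gripper_force: 1.0
```

Run:
```python
from h import *
R,p=wrist("pics/w3.png")
go(R,p,[.589,.241,.027])
```

```text
tcp [0.6177 0.0738 0.027 ] yaw 99.5 t 8.77
([0.6316, 0.032], 336, 393, 188)
([0.6477, 0.0649], 384, 338, 32)
([0.5916, 0.0555], 260, 338, 32)
([0.6143, 0.0983], 324, 258, 50)
([0.7302, 0.1628], 638, 152, 33)
[ 2.26 -0.01 -0.  ]
```

View pics/w3.png

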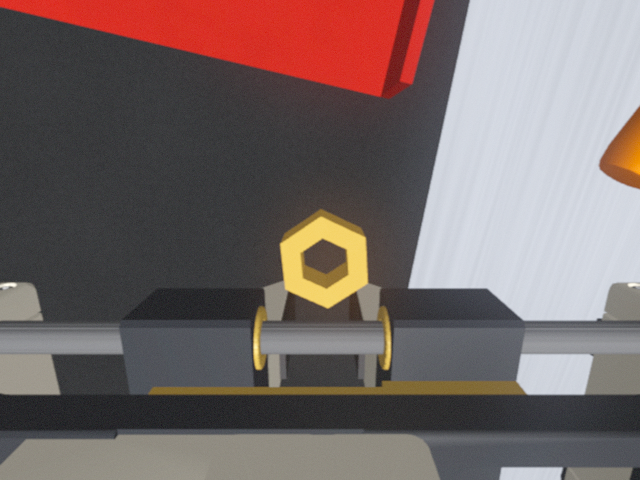

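Nut_b is cradled at (324,258), but the pan's wall end at (385–410,90) is close to the path of the right finger. I'll curve the push away from the wall before the mouth.

play_rows(
  motion=[0.08, 0, 0, 0, 0, -0.0083, 0.08, 0, 0, 0, 0, -0.0083, 0.08, 0, 0, 0, 0, -0.0083, 0.08, 0, 0, 0, 0, -0.0083, 0.08, 0, 0, 0, 0, -0.0083, 0.08, 0, 0, 0, 0, -0.0083, 0.08, 0, 0, 0, 0, -0.0083, 0.08, 0, 0, 0, 0, -0.0083],
)

```text
time: 9.48
tcp_pos: [0.6014, 0.1182, 0.0267]
orientation: [1.485, 2.768, 0.0]
contact_force: [0.2, -1.3, 1.4]
width: 0.0257
gripper_force: 0.6
```

Run:
```python
from h import *
R,p=wrist("pics/w4.png")
go(R,p,[.578,.15,.027])
```

```text
tcp [0.6014 0.1182 0.0267] yaw 123.6 t 9.48
([0.6311, 0.0859], 336, 393, 188)
([0.6324, 0.1225], 384, 338, 32)
([0.585, 0.0911], 260, 338, 32)
([0.5882, 0.1391], 323, 259, 50)
[ 0.53 -0.03 -0.  ]
```

View pics/w4.png

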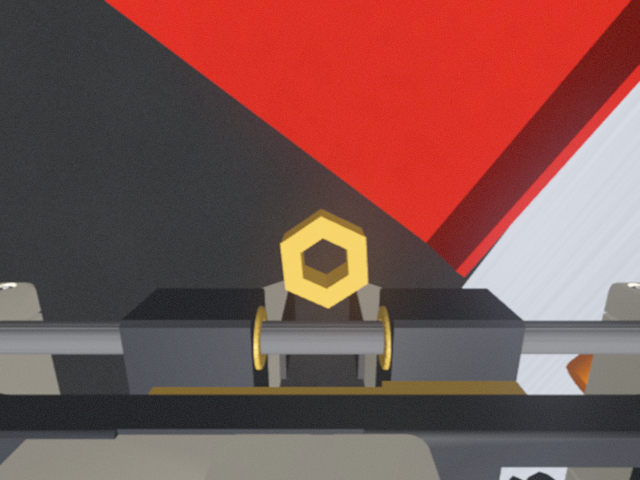

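The wall end is at (430,243) and will clear the right finger. I'll keep going past it, then straighten.

play_rows(
  motion=[0.1, 0, 0, 0, 0, 0, 0.1, 0, 0, 0, 0, 0, 0.1, 0, 0, 0, 0, 0, 0.1, 0, 0, 0, 0, 0, 0.1, 0, 0, 0, 0, 0.012, 0.1, 0, 0, 0, 0, 0.012, 0.1, 0, 0, 0, 0, 0.012, 0.1, 0, 0, 0, 0, 0.012],
)

```text
time: 10.2
tcp_pos: [0.5705, 0.1702, 0.0267]
orientation: [-1.892, -2.507, 0.001]
contact_force: [-0.1, -0.6, 0.2]
width: 0.0261
gripper_force: 0.3
```

Run:
```python
from h import *
R,p=wrist()
go(R,p,[.57,.238,.027]);print(observe()["contact_force"])
```

```text
tcp [0.5705 0.1702 0.0267] yaw 105.9 t 10.2
([0.5889, 0.1304], 336, 393, 188)
([0.5466, 0.1492], 260, 338, 32)
([0.6018, 0.1652], 385, 338, 33)
([0.5644, 0.194], 324, 259, 49)
([0.4539, 0.2547], 79, 28, 69)
[ 0.87  0.24 -0.  ]
[-0.51602172  0.94078982 -0.18066063]
```

play_rows(
  motion=[0.11, 0, 0, 0, 0, 0.012, 0.11, 0, 0, 0, 0, 0.012, 0.11, 0, 0, 0, 0, 0.012, 0.12, 0, 0, 0, 0, 0.006, 0.12, 0, 0, 0, 0, 0.006, 0.12, 0, 0, 0, 0, 0, 0.12, 0, 0, 0, 0, 0, 0.1, 0, 0, 0, 0, 0],
)

```text
time: 10.92
tcp_pos: [0.566, 0.238, 0.0268]
orientation: [-2.241, -2.202, 0.0]
contact_force: [0.1, 0.1, -1.0]
width: 0.0258
gripper_force: 0.3
```

Run:
```python
from h import *
R,p=wrist()
go(R,p,[.463,-.183,.12])
```

```text
tcp [0.566  0.238  0.0268] yaw 89.0 t 10.92
([0.572, 0.1944], 336, 393, 188)
([0.5938, 0.2238], 384, 338, 32)
([0.537, 0.2248], 260, 338, 32)
([0.4549, 0.2629], 64, 262, 58)
([0.5671, 0.2625], 324, 259, 49)
[-5.64 -1.27 -1.24]
```

play_rows(
  motion=[-0.4, 0, 0, 0, 0, 0, -0.4, 0, 0, 0, 0, 0, -0.4, -0.1, -0.31, 0, 0, 0, -0.4, -0.1, -0.31, 0, 0, 0, -0.4, -0.1, -0.31, 0, 0, 0, -0.4, -0.1, -0.31, 0, 0, 0, -0.4, -0.1, 0, 0, 0, 0, -0.4, -0.1, 0, 0, 0, 0],
)

```text
time: 11.63
tcp_pos: [0.5169, -0.0034, 0.1217]
orientation: [2.239, 2.199, 0.004]
contact_force: [0.4, -0.1, -0.7]
width: 0.0257
gripper_force: 0.0
```

play_rows(
  motion=[-0.4, -0.1, 0, 0, 0, 0, -0.4, -0.1, 0, 0, 0, 0, -0.4, -0.1, 0, 0, 0, 0, -0.4, -0.1, 0, 0, 0, 0, -0.4, -0.1, 0, 0, 0, 0, -0.4, -0.1, 0, 0, 0, 0, 0, 0, 0, 0, 0, 0.0144, 0, 0, 0, 0, 0, 0],
)

```text
time: 12.3
tcp_pos: [0.4676, -0.1827, 0.1199]
orientation: [2.346, 2.089, 0.001]
contact_force: [-1.2, 0.2, 0.0]
width: 0.0257
gripper_force: 0.0
```

Run:
```python
from h import *
R,p=wrist("pics/w5.png")
go(R,p,[.465,-.183,.026])
print(brass())
```

```text
tcp [ 0.4676 -0.1827  0.1199] yaw 83.4 t 12.3
([0.465, -0.3007], 336, 394, 188)
([0.5059, -0.2561], 384, 338, 32)
([0.4134, -0.2452], 260, 338, 32)
([0.4707, -0.1276], 317, 171, 33)
[-0.01 -0.03  1.25]
[([0.4517, 0.2587], 226, 276, 266.5), ([0.4696, -0.1277], 418, 264, 296.5), ([0.5139, 0.4925], 110, 246, 114.0), ([0.5676, 0.2614], 225, 218, 263.5), ([0.7545, 0.197], 256, 128, 423.5)]
```

View pics/w5.png

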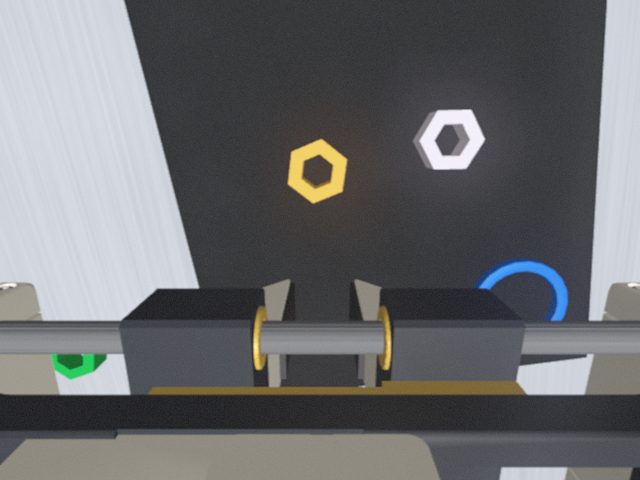

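Nut_c is at (317,171), straight ahead. The silver nut at (450,140) and the gasket at (525,300) are clear of the path. I'll descend and push.

play_rows(
  motion=[0, -0.03, 0.25, 0, 0, 0, 0, 0, 0.25, 0, 0, 0, 0, 0, 0.25, 0, 0, 0, 0, 0, 0.25, 0, 0, 0, 0, 0, 0.18, 0, 0, 0, 0, 0, 0.06, 0, 0, 0, 0.1, 0, 0, 0, 0, 0, 0.1, 0, 0, 0, 0, 0],
)

```text
time: 13.07
tcp_pos: [0.4678, -0.1651, 0.0271]
orientation: [2.339, 2.097, 0.0]
contact_force: [0.2, 0.4, 0.1]
width: 0.0259
gripper_force: 0.0
```

play_rows(
  motion=[0.12, 0, 0, 0, 0, 0, 0.12, 0, 0, 0, 0, 0, 0.12, 0, 0, 0, 0, 0, 0.12, 0, 0, 0, 0, 0, 0.12, 0, 0, 0, 0, 0, 0.12, 0, 0, 0, 0, 0, 0.12, 0, 0, 0, 0, 0, 0.12, 0, 0, 0, 0, 0],
)

```text
time: 13.73
tcp_pos: [0.4754, -0.0935, 0.0269]
orientation: [2.34, 2.096, 0.0]
contact_force: [-0.3, -1.9, 0.8]
width: 0.0259
gripper_force: 0.8
```

Run:
```python
from h import *
R,p=wrist()
go(R,p,[.507,.197,.027])
```

```text
tcp [ 0.4754 -0.0935  0.0269] yaw 83.7 t 13.73
([0.4779, -0.1376], 338, 393, 189)
([0.5018, -0.1103], 384, 338, 32)
([0.4453, -0.104], 260, 338, 32)
([0.4765, -0.0688], 319, 259, 50)
[ 3.9  -0.01 -0.  ]
```

Nut_c is cradled. 3.9 shares are left to push.

play_rows(
  motion=[0.16, 0, 0, 0, 0, 0, 0.16, 0, 0, 0, 0, 0, 0.16, 0, 0, 0, 0, 0, 0.16, 0, 0, 0, 0, 0, 0.16, 0, 0, 0, 0, 0, 0.16, 0, 0, 0, 0, 0, 0.16, 0, 0, 0, 0, 0, 0.16, 0, 0, 0, 0, 0],
)

```text
time: 14.45
tcp_pos: [0.4858, 0.0025, 0.0268]
orientation: [-2.34, -2.096, 0.0]
contact_force: [0.6, -0.6, 0.4]
width: 0.026
gripper_force: 0.3
```

play_rows(
  motion=[0.16, 0, 0, 0, 0, 0, 0.16, 0, 0, 0, 0, 0, 0.16, 0, 0, 0, 0, 0, 0.16, 0, 0, 0, 0, 0, 0.16, 0, 0, 0, 0, 0, 0.16, 0, 0, 0, 0, 0, 0.16, 0, 0, 0, 0, 0, 0.16, 0, 0, 0, 0, 0],
)

```text
time: 15.12
tcp_pos: [0.4964, 0.0977, 0.0268]
orientation: [-2.34, -2.096, -0.0]
contact_force: [-0.5, -1.2, -0.1]
width: 0.026
gripper_force: 0.3
```

Run:
```python
from h import *
R,p=wrist()
go(R,p,[.507,.197,.027])
```

```text
tcp [0.4964 0.0977 0.0268] yaw 83.7 t 15.12
([0.4989, 0.0537], 338, 393, 189)
([0.5229, 0.0809], 384, 338, 32)
([0.4664, 0.0872], 260, 338, 32)
([0.4996, 0.1177], 325, 268, 59)
[ 1.33 -0.01 -0.  ]
```

play_rows(
  motion=[0.16, 0, 0, 0, 0, 0, 0.16, 0, 0, 0, 0, 0, 0.16, 0, 0, 0, 0, 0, 0.16, 0, 0, 0, 0, 0, 0.16, 0, 0, 0, 0, 0, 0.16, 0, 0, 0, 0, 0, 0.16, 0, 0, 0, 0, 0, 0.16, 0, 0, 0, 0, 0],
)

```text
time: 15.83
tcp_pos: [0.507, 0.1932, 0.0268]
orientation: [-2.34, -2.096, -0.0]
contact_force: [-0.9, -0.9, -0.3]
width: 0.0258
gripper_force: 0.3
```

Run:
```python
from h import *
R,p=wrist("pics/w6.png")
```

```text
tcp [0.507  0.1932 0.0268] yaw 83.7 t 15.83
([0.5094, 0.1494], 338, 392, 189)
([0.5336, 0.1767], 384, 338, 32)
([0.4767, 0.183], 260, 338, 32)
([0.5082, 0.2176], 319, 259, 49)
([0.4522, 0.2606], 170, 173, 58)
([0.5664, 0.2635], 454, 133, 59)
```

View pics/w6.png

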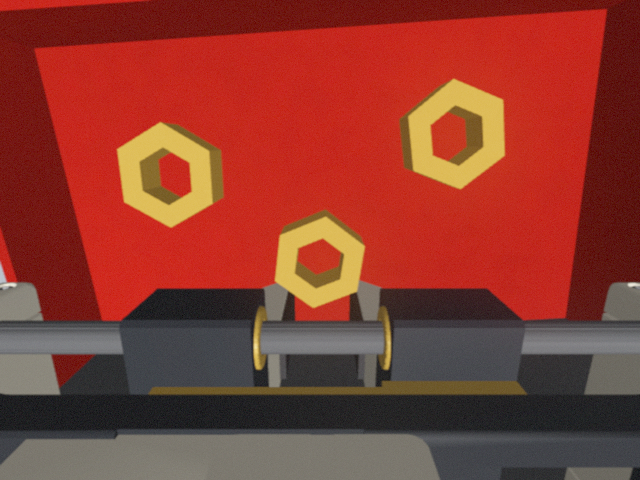

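All three nuts lie on the pan floor, at (170,173), (454,133) and (319,259). I'll nudge nut_c a little deeper, then back off and lift.

play_rows(
  motion=[0.08, 0, 0, 0, 0, 0, 0.08, 0, 0, 0, 0, 0, -0.2, 0, 0, 0, 0, 0, -0.3, 0, 0, 0, 0, 0, -0.3, 0, 0, 0, 0, 0, -0.3, 0, -0.3, 0, 0, 0, -0.3, 0, -0.4, 0, 0, 0, -0.3, 0, -0.4, 0, 0, 0],
)

```text
time: 16.55
tcp_pos: [0.4934, 0.076, 0.1096]
orientation: [-2.339, -2.094, 0.003]
contact_force: [1.1, 0.4, 1.3]
width: 0.0259
gripper_force: 0.0
```

play_rows(
  motion=[-0.4, 0, -0.4, 0, 0, 0, -0.4, 0, -0.4, 0, 0, 0, -0.4, 0, 0, 0, 0, 0, 0, 0, 0, 0, 0, 0, 0, 0, 0, 0, 0, 0],
)

```text
time: 16.97
tcp_pos: [0.4844, -0.0125, 0.1686]
orientation: [2.344, 2.091, 0.001]
contact_force: [0.7, 0.5, -0.3]
width: 0.0262
gripper_force: 0.0
```

Run:
```python
from h import *
s=observe();print(s["tcp_pos"],s["time"],s["contact_force"])
im=optics.snapshot("top");cv2.imwrite("pics/end.png",im[:,:,::-1])
print(brass("top",im))
for n in ["nut_steel","basket","gasket","pan_mouth"]:
    d=nets.mark_of("top",n)
    if d: print(n,np.round(ray("top",d[0]["at"],.004)[:2],4))
```

```text
[ 0.4843714  -0.01248689  0.16859459] 16.9667 [ 0.65210679  0.52862375 -0.25590278]
[([0.4517, 0.2587], 226, 276, 266.5), ([0.5099, 0.227], 242, 246, 261.5), ([0.5142, 0.4923], 110, 246, 101.5), ([0.5677, 0.2614], 225, 218, 262.5), ([0.7518, 0.1979], 256, 129, 346.5)]
basket [ 0.4059 -0.2397]
gasket [ 0.6065 -0.2421]
pan_mouth [0.506  0.1711]
```

View pics/end.png

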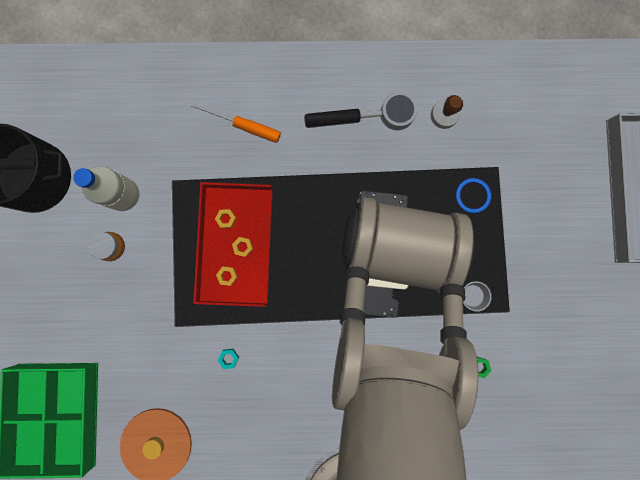

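The three nuts lie in the pan at (225,218), (242,246) and (226,276). Everything else that shows is where it started, and the arm is clear.

```bash
python3 -c "
from plant import r; print(r.close_job())"
```

```text
the job is handed in; nothing more can be done
None
```

All three brass nuts were swept flat into the scrap pan and nothing else was seen to move; the arm hid the silver nut in the last picture, but the pushes stayed clear of it. The job was handed in at about 17 s, and no verdict came back.

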